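Coating reading on an upright plate with a spring-tip pen gauge

TASK

The aluminium plate leaning on the small easel needs a coating reading. Stand it upright on its long edge in the slot of the plate stand, right down on the slot floor, roughly centred, with its ringed face to the stand's open front, and let go of it; then take the pen gauge from its cradle and hold it square to the plate with its spring tip on the middle of the printed ring, gently pressed about half-way in. Finish while still holding the gauge there in the gripper, pressing no harder than the spring, and leave the other things on the bench alone.

Things in the scene. Friction and masses are not known exactly. Their poses are not given: they have to be found in the camera images.
- plate: aluminium plate 110 mm long, 80 high, 8 thick, 0.13 to 0.27 kg, a small hole in an upper corner; leans on the easel 40 degrees from upright, bottom edge on the ledge, ringed face outward, its top 35 mm free for a pinch across the thickness. Origin: centre of the plain back face. x: along the height, bottom to top edge; y: along the length; z: out of the ringed face (at z = +8 mm)
- spot (a point): middle of the black printed ring (16 mm across, small dot in its middle) on the plate's ringed face, at x = 0, y = +18, z = +8 mm in the plate's frame, so half-way up the plate and 18 mm to one side
- plate_foot (a point): middle of the plate's bottom edge, at x = -40, y = 0, z = +4 mm in the plate's frame
- easel: fixed stainless easel, foot 100 x 116 mm, origin in its underside; slope faces its own -x and up, rises 50 degrees from level towards its own +x to 60 mm above the bench; ledge 24 mm above the bench, lip 3 mm high in front of the plate
- stand: fixed grey plate stand on a pedestal, foot 95 x 126 x 10 mm, 85 mm high in all; open front faces its own -x, slot runs along its own y. Front wall of the slot rises 14 mm above the slot floor (flared lip to 20 mm), the back plate 40 mm (flared lip to 45 mm), so a seated plate's top 35 mm stand free
- stand_slot (a point): centre of the slot floor, 45 mm above the bench, axes as stand. The slot is 10 mm wide (x from -5 to +5 mm) and 120 mm long; a seated upright plate has its plate_foot here (z = 0), its x axis up and its z axis along the stand's -x
- gauge: grey pen gauge, 0.08 to 0.13 kg, lying level in its cradle: body 104 mm long, 20 wide, 24 high, dark display on top, tapered nose and thin spring tip at one end. Origin: mid body on its axis, 46 mm above the bench in the cradle. x: along the axis to the tip; z: up, out of the display side. Grip its flat sides at the middle
- cradle: fixed black cradle, foot 116 x 52 x 8 mm, two notched posts 80 mm apart in the clear, up to 48 mm high, gauge along its x axis; lift the gauge straight up
- gauge_nose (a point): front end of the gauge's spring tip (8 mm thick), on the axis, 83 mm from the gauge's origin with the tip fully out
- gauge_tip (a joint): how far the spring tip is pushed into the gauge, 0 (fully out) to 0.006 m (stop); needs 0.8 N to start, rising 0.4 N per mm to 2 N half-way in and 3.2 N at the stop
- pipette_bulb: dark red rubber pipette bulb, 54 x 106 x 56 mm, origin under its centre; leave alone
- cup: small clear cup 43 mm across, 47 mm high, origin under its centre; leave alone
- media_bottle: clear bottle with blue cap, 70 mm across, 141 mm high, origin under its centre; leave alone
- petri_dish: clear petri dish 94 mm across, 18 mm high, origin under its centre; leave alone
There are look-alikes about, which are no part of the job. Several things have the shape of the gauge; the one meant has the colours described above.

How it is judged:
By the outcome, as a careful person would: the job done as asked, in the order asked, and still so for the second after the job is handed in, while the arm keeps its last pose, push and grip.
It also fails if it takes over 59 s, if anything falls off the work surface, if the arm or the gripper's body presses on something with over 40 N, if the wrist force passes 120 N, or if a joint passes its speed limit or range.

ROBOT

A 7-joint arm with a two-finger parallel gripper is mounted at the origin on a cart in front of the work surface, level with it; the furniture and walls round the work are solid. World frame = base frame: x ahead of the robot, y to its left, z up, the work surface at z = 0. Lengths are in mm, angles in rad, forces in N, time in s.
With the tool pointing down it reaches from about 425 to 1025 mm from the base axis. Payload 3.6 kg.
Tool frame: the origin (TCP) lies on the mounting face of the last link; the fingertips stand 173 mm ahead of it and the grasp point (between the pads) lies 155 mm ahead of it; z points along the fingers, y is the line along which they close (so a half turn about z gives the same grasp; the last joint's range is limited). The gripper opens to 85 mm and grips with 20 to 120 N. Pads are 22 mm wide; open, the fingers measure 114 mm over their backs; the gripper's body (76 mm by 85 mm) begins 54 mm behind the grasp point. The pads swing forward as they close: fully open they stand 13 mm farther back than shut.
Start: joints at [-1.351, 0.591, 0.048, 1.609, -0.033, 0.943, -0.034], TCP at [223.091, 689.826, 404.702] pointing down, gripper open.
Joint ranges: [-2.69, 2.69], [-0.47, 2.24], [-1.27, 1.36], [0.19, 2.51], [-1.53, 4.68], [0.08, 2.07], [-3.09, 3.09]. Speed limits (rad/s): [2.57, 2.57, 3.14, 3.14, 3.14, 3.14, 3.14].

INTERFACE

Orientations are given as a rotation vector (axis times angle).
In Python, from bench import r gives the robot as it stands.
- The arm moves only by the shell command python3 -m crank 'ROWS' [OPENING] [FORCE]. ROWS is JSON, one flat list of numbers, 6 for each row, row after row: the shift along the world's x, y, z in units of 50 cm (1.0 is 50 cm), then the turn, a rotation vector about the world's x, y, z in units of 5 degrees (1.0 is 5 degrees). In form: [tx, ty, tz, ax, ay, az, tx, ty, tz, ax, ay, az, ...]. A call has 1 to 10 rows; each row shifts and turns the commanded pose from where the row before left it; what a row does not reach is not made up. A row lasts 1/12 s, in which the tool goes at most 41.7 mm and 7.16 degrees, less where a joint would pass 70% of its speed; a pose out of reach is approached as far as the arm can. A call with a number of a shift or a turn outside -1 to 1 is refused whole. A call with a gripper value outside its range is refused whole. OPENING is the opening, from 0 (shut) to 1 (fully open), set as the call begins (- or left out, the last holds). The fingers move at their own pace and stop on an object; FORCE is the grip in N (left out, the last holds). Time passes only in rows, so rows that do not move let the fingers close. It gives the time, the measured TCP pose, the force, the opening and the grip force at its end, in the units of the state.
- r.observe(): the state, without advancing time (a new reading comes with each control period).
- r.capture(name): name is "scene" or "side" or "wrist"; returns a dict with "image" (480x640x3 uint8, red, green, blue), "range_z" (480x640 float32, mm along the optical axis (not along the pixel's ray), 0 where there is no reading), "camera_matrix" (3x3 intrinsics, pixels), "dist" ([k1, k2, p1, p2, k3] as OpenCV has them; the pictures are not rectified), "xyz" and "rotation" of the camera in the world; the wrist camera has in their place "T_tool_cam" (4x4, takes a point from camera to tool coordinates, whose origin is the TCP and whose axes are the flange's). Camera axes: x right, y up, looking along -z (the intrinsics and any distortion apply to the point x, -y, -z); pixel columns grow to the right and rows downward; lengths in mm; the calibration is good to about 2 mm. A picture is of the moment at which its call begins: read the wrist's pose just before it.
- r.job_done(): hands the job in; it is judged then, once.
The state is a dict: "clock": time; "joints": joint angles; "dq": joint speeds; "joint_torque": joint torques, N m; "tcp_pos": TCP position; "eef_rot": TCP orientation; "contact_force": force on the tool from outside, world axes, zero at the start; "torque": the same for the moment, N m; "gripper_width": finger opening in mm; "grip_force": force on a finger pad.
Only numpy, scipy, OpenCV 4.12 (cv2) and the standard library are available. Lean on these libraries where they do the work, as an engineer would, in place of code of your own. Each camera call takes 0.05 s, during which the arm holds its last target. There are 200 camera calls.

## Working session

There is one attempt and no reset: what is moved stays moved. The work goes in short steps, Python scripts to look and compute and a shell command to move; the robot and the scene stay as the last step left them, time stands still between calls to the robot, and variables do not carry over. Pictures are saved under pics/ and viewed, at most 10 in all, crops included, and the job is handed in when it is done.

```bash
ls; mkdir -p pics; cat > h.py <<'E'
import numpy as np,cv2,pickle
from bench import r
from scipy.spatial.transform import Rotation as R
def snap(n,f):
    s=r.observe();c=r.capture(n)
    if 'T_tool_cam' in c:
        T=np.eye(4);T[:3,:3]=R.from_rotvec(s['eef_rot']).as_matrix();T[:3,3]=s['tcp_pos']
        c['T']=T@np.array(c['T_tool_cam'])
    else:
        T=np.eye(4);q=np.array(c['rotation'])
        T[:3,:3]=q if q.shape==(3,3) else R.from_rotvec(q).as_matrix();T[:3,3]=c['xyz'];c['T']=T
    pickle.dump(c,open(f+'.pkl','wb'));cv2.imwrite('pics/'+f+'.png',c['image'][:,:,::-1]);return c
def load(f): return pickle.load(open(f+'.pkl','rb'))
def rays(c,uv):
    n=cv2.undistortPoints(np.array(uv,float).reshape(-1,1,2),np.array(c['camera_matrix'],float),np.array(c['dist'],float)).reshape(-1,2)
    return np.c_[n[:,0],-n[:,1],-np.ones(len(n))]
def pts(c,uv):
    uv=np.array(uv).reshape(-1,2);z=c['range_z'][uv[:,1].astype(int),uv[:,0].astype(int)]
    return (rays(c,uv)*z[:,None])@c['T'][:3,:3].T+c['T'][:3,3]
def onz(c,uv,z):
    d=rays(c,uv)@c['T'][:3,:3].T;o=c['T'][:3,3];return o+d*((z-o[2])/d[:,2])[:,None]
def cloud(c,box=None,step=1):
    v,u=np.mgrid[0:480:step,0:640:step];uv=np.c_[u.ravel(),v.ravel()]
    uv=uv[c['range_z'][uv[:,1],uv[:,0]]>0]
    return uv,pts(c,uv)
def proj(c,P):
    P=(np.array(P,float).reshape(-1,3)-c['T'][:3,3])@c['T'][:3,:3];P=P*[1,-1,-1]
    return cv2.projectPoints(P,np.zeros(3),np.zeros(3),np.array(c['camera_matrix'],float),np.array(c['dist'],float))[0].reshape(-1,2)
E
python3 - <<'E'
from h import *
print(r.observe())
a=snap('scene','scene0');b=snap('side','side0')
for c in(a,b):print(c['T'],c['camera_matrix'],c['dist'])
E
```

```text
pics
{'clock': 0.0, 'joints': array([-1.35148268,  0.59213111,  0.04829295,  1.60985895, -0.03327179,
        0.94271565, -0.03370352]), 'dq': array([-0.00072614,  0.00086955,  0.00041545, -0.00129431,  0.00044931,
        0.00180786, -0.00151012]), 'joint_torque': array([ 1.81656510e-04, -5.48680258e+01,  1.54660072e+00, -1.98125482e+01,
        9.33480420e-03,  8.79031664e-03,  2.02594485e-06]), 'tcp_pos': array([222.94291974, 689.39485659, 403.51797383]), 'eef_rot': array([-0.48917969, -3.10305747,  0.00361148]), 'contact_force': array([-0.3302909 , -0.92222425, -0.47077636]), 'torque': array([-0.04630355,  0.00439029, -0.02579281]), 'grip_force': 0.0, 'gripper_width': 85.50275748604723}
[[-5.00762224e-01  5.03237206e-01 -7.04265227e-01 -5.13974885e+02]
 [-8.65535040e-01 -2.82386700e-01  4.13650634e-01  8.09459384e+02]
 [ 9.28925555e-03  8.16706842e-01  5.76978027e-01  9.97839111e+02]
 [ 0.00000000e+00  0.00000000e+00  0.00000000e+00  1.00000000e+00]] [[588.85293728   0.         323.34849058]
 [  0.         588.85293728 241.32588422]
 [  0.           0.           1.        ]] [0.02128401 0.         0.         0.         0.        ]
[[-8.37059983e-02  5.32664666e-01 -8.42176739e-01 -9.37005545e+02]
 [-9.96415689e-01 -5.50963405e-02  6.41885410e-02  2.73206256e+02]
 [-1.22098886e-02  8.44531081e-01  5.35367324e-01  1.01382683e+03]
 [ 0.00000000e+00  0.00000000e+00  0.00000000e+00  1.00000000e+00]] [[614.31317546   0.         309.51929123]
 [  0.         614.31317546 235.02575823]
 [  0.           0.           1.        ]] [0.02886392 0.         0.         0.         0.        ]
```

View pics/scene0.png

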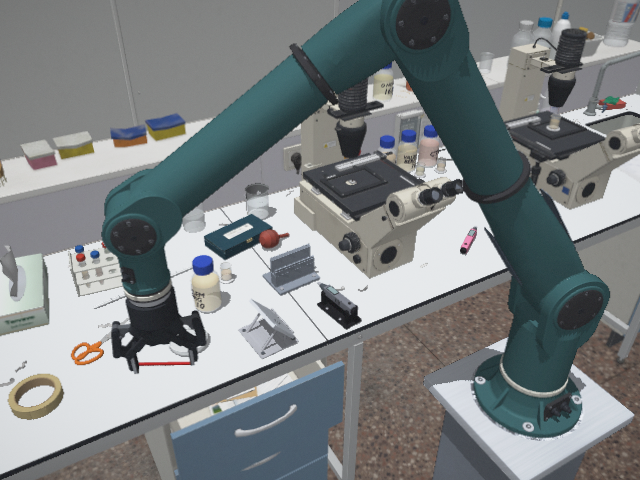

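View pics/side0.png

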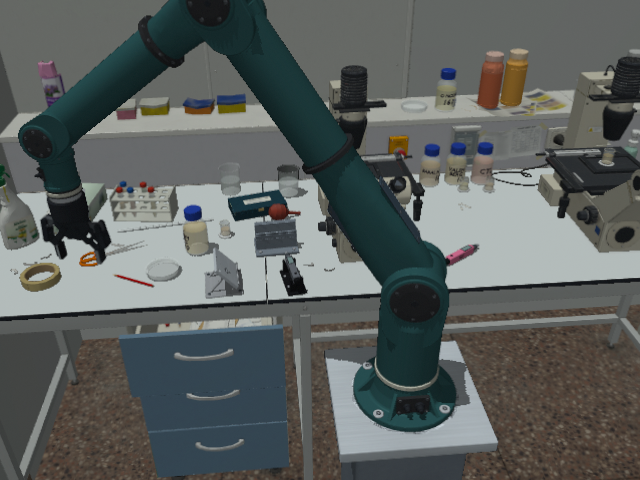

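The scene view shows the easel with the plate at (265,325), the stand at (290,268) and the black cradle with a grey gauge at (338,303). Gauge look-alikes are the pink pen at (468,240), the red rod at (165,363) and the grey pen at (338,295). The grey one matches the description, so I'll check it in a close crop.

```bash
python3 - <<'E'
from h import *
a=load('scene0')['image'][235:360,235:370,::-1];b=load('side0')['image'][205:300,195:320,::-1]
A=cv2.resize(a,(400,370),interpolation=3);B=cv2.resize(b,(400,304),interpolation=3)
o=np.zeros((370,800,3),np.uint8);o[:,:400]=A;o[:304,400:]=B;cv2.imwrite('pics/crop1.png',o)
for f in('scene0','side0'):
    c=load(f);uv,P=cloud(c)
    m=(P[:,2]>6)&(P[:,2]<110)&(P[:,0]>350)&(P[:,0]<800)&(P[:,1]>-50)&(P[:,1]<500)
    print(f,m.sum())
print(pts(load('scene0'),[[265,325],[290,268],[338,303],[203,275],[225,270],[268,240],[349,248],[380,262],[320,330]]).round())
E
```

```text
scene0 8151
side0 5740
[[464. 397.   3.]
 [575. 270.  55.]
 [410. 223.  41.]
 [587. 497. 112.]
 [667. 414.  41.]
 [736. 256.  41.]
 [539. 112.  87.]
 [487.  46.  50.]
 [390. 285.  -4.]]
```

View pics/crop1.png

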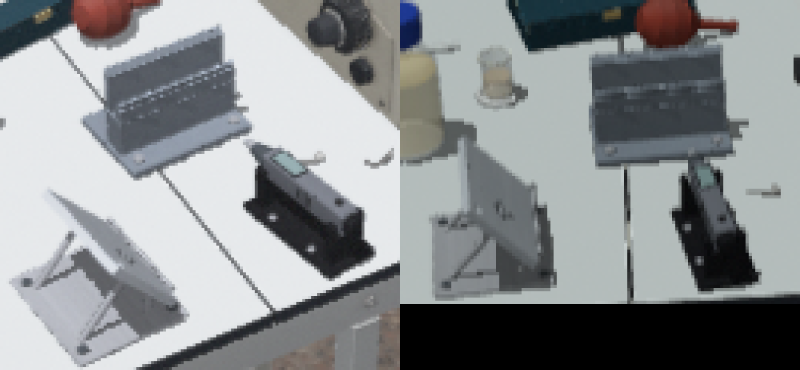

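The crop confirms the choice: the grey gauge with the dark display lies in the black cradle, nose toward the stand. The ringed face of the plate points to −y. I'll move over the area and measure with the wrist camera.

```bash
A=0.045,-0.065,0.01,0,0,0; python3 -m crank '[0.045,-0.065,0.01,0,0,0,0.045,-0.065,0.01,0,0,0,0.045,-0.065,0.01,0,0,0,0.045,-0.065,0.01,0,0,0,0.045,-0.065,0.01,0,0,0,0.045,-0.065,0.01,0,0,0,0.045,-0.065,0.01,0,0,0,0.045,-0.065,0.01,0,0,0,0.045,-0.065,0.01,0,0,0,0.02,-0.04,0.01,0,0,0]'
python3 - <<'E'
from h import *
c=snap('wrist','w1');print(c['T_tool_cam'],c['T'],c['camera_matrix'])
s=r.observe();print(s['tcp_pos'],s['joints'],R.from_rotvec(s['eef_rot']).as_matrix())
E
```

```text
clock: 0.93
tcp_pos: [438.7, 372.4, 454.7]
eef_rot: [0.499, 3.1, -0.004]
contact_force: [1.0, -0.7, 0.4]
gripper_width: 85.6
grip_force: 0.0
[[-7.01445836e-04  9.45481514e-01  3.25675014e-01  8.42418694e+01]
 [ 9.99999491e-01  4.26814349e-04  9.14716786e-04 -1.65532737e-01]
 [ 7.25845043e-04  3.25675489e-01 -9.45481332e-01  3.04389586e+01]
 [ 0.00000000e+00  0.00000000e+00  0.00000000e+00  1.00000000e+00]] [[ 3.14220096e-01 -8.97209910e-01 -3.10290361e-01  3.58701477e+02]
 [ 9.49345917e-01  2.95983698e-01  1.05527152e-01  3.98603206e+02]
 [-2.83911792e-03 -3.27731639e-01  9.44766591e-01  4.24113481e+02]
 [ 0.00000000e+00  0.00000000e+00  0.00000000e+00  1.00000000e+00]] [[349.61123839   0.         323.23116386]
 [  0.         349.61123839 235.90749614]
 [  0.           0.           1.        ]]
[440.54202343 368.94998417 455.68357487] [-0.85656811  0.34500102  0.10360031  1.90577393 -0.03797227  0.89382526
  0.51131902] [[-0.94787724  0.31862144  0.00301951]
 [ 0.31860653  0.94787609 -0.0045598 ]
 [-0.00431497 -0.0033601  -0.99998505]]
```

View pics/w1.png

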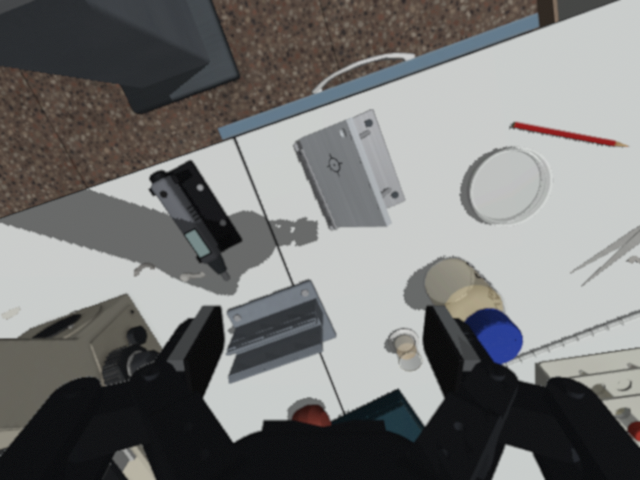

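The wrist view shows everything. The plate spans about (300,145), (352,118), (388,224) and (335,228), with the ring at (335,163). The stand is at (280,330), and the gauge runs from (160,180) to its nose at (225,275). Next I'll fit poses from depth.

```bash
python3 - <<'E'
from h import *
c=load('w1')
im=c['image'][90:390,130:430,::-1]
cv2.imwrite('pics/crop2.png',cv2.resize(im,(600,600),interpolation=3))
uv,P=cloud(c)
def fit(poly,th=1.5):
    m=cv2.fillPoly(np.zeros((480,640),np.uint8),[np.array(poly)],1)[uv[:,1],uv[:,0]]>0
    Q=P[m];rng=np.random.default_rng(0);best=None
    for _ in range(300):
        s=Q[rng.choice(len(Q),3,0)];n=np.cross(s[1]-s[0],s[2]-s[0]);n/=np.linalg.norm(n)+1e-9
        k=abs((Q-s[0])@n)<th
        if best is None or k.sum()>best.sum():best=k
    q=Q[best];m0=q.mean(0);n=np.linalg.svd(q-m0)[2][2];n*=np.sign(n[2]);return n,m0,len(q),len(Q)
n,m0,k,K=fit([(312,150),(340,130),(365,210),(340,220)]);print('plate',n,m0,k,K,np.degrees(np.arcsin(n[2])))
nt,mt,k,K=fit([(560,100),(620,110),(500,120)][:0] or [(440,60),(520,40),(480,130),(420,120)]);print('table',nt,mt)
print('heights along', pts(c,[[300,150],[305,150],[320,140],[335,163],[350,130],[355,160],[370,190],[383,215],[340,225]]).round(1))
print('gauge/stand',pts(c,[[197,242],[185,215],[165,180],[222,268],[243,360],[318,340],[276,340],[240,335],[310,300]]).round(1))
E
```

```text
plate [ 0.06378947 -0.76341915  0.64274576] [421.7328269  393.88293604  59.29524742] 2469 2472 39.99686983218766
table [-2.77648367e-03 -4.22368702e-04  9.99996056e-01] [3.82419858e+02 5.58731327e+02 2.27520165e-01]
heights along [[385.3 361.7  30.1]
 [386.9 367.2  32.5]
 [380.6 386.8  56. ]
 [406.6 394.3  61.4]
 [378.9 416.7  89.9]
 [406.9 413.6  84.3]
 [438.5 419.1  88. ]
 [466.  424.3  90.5]
 [480.3 377.8  33.4]]
gauge/stand [[358.7 398.6 424.1]
 [409.2 223.1  58.3]
 [368.2 218.8  55.9]
 [481.4 233.   52.3]
 [599.5 213.5  65.4]
 [592.7 313.7  77.7]
 [597.2 255.2  46.2]
 [581.5 209.8  36.5]
 [573.4 307.8  13.8]]
```

View pics/crop2.png

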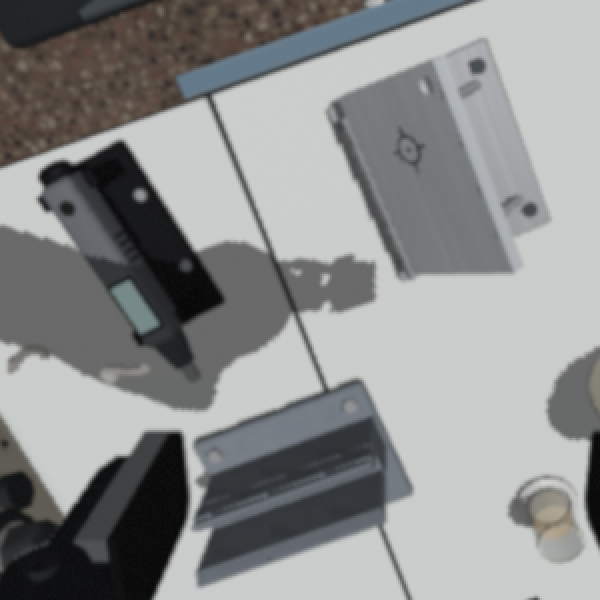

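```bash
python3 -m crank '[0.052,-0.042,-0.03,0,0,0,0.052,-0.042,-0.03,0,0,0,0.052,-0.042,-0.03,0,0,0,0.052,-0.042,-0.03,0,0,0,0.052,-0.042,-0.03,0,0,0,0,0,0,0,0,0,0,0,0,0,0,0,0,0,0,0,0,0]'
python3 - <<'E'
from h import *
c=snap('wrist','w2');print(c['T'][:3,3])
im=c['image'][:,:,::-1].copy();cv2.imwrite('pics/w2.png',im)
E
```

```text
clock: 1.65
tcp_pos: [565.1, 272.9, 379.2]
eef_rot: [-0.489, -3.102, -0.0]
contact_force: [-0.2, -0.6, -0.2]
gripper_width: 85.4
grip_force: 0.0
[484.85735352 298.68254287 348.9266152 ]
```

View pics/w2.png

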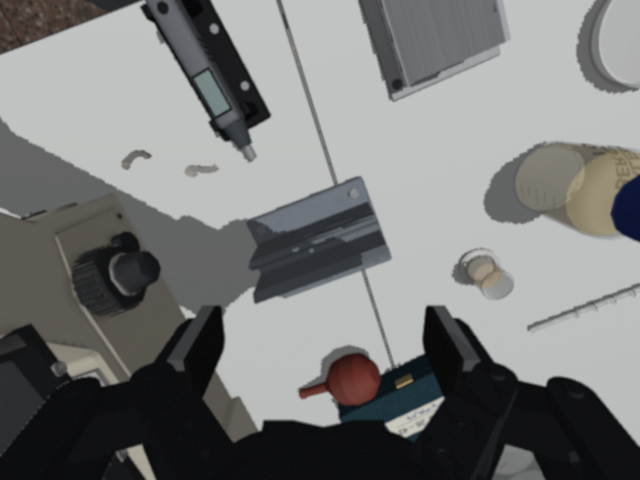

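This view has the stand centred at (320,240), with the slot between the front lip and the back plate. The gauge's display is at (212,92) and its tip at (250,155).

```bash
python3 - <<'E'
from h import *
c=load('w2');uv,P=cloud(c)
def poly(p): return cv2.fillPoly(np.zeros((480,640),np.uint8),[np.array(p)],1)[uv[:,1],uv[:,0]]>0
m=poly([(240,215),(362,170),(400,265),(250,312)])&(P[:,2]>4)
Q=P[m]
# front plane of the back plate: near vertical
rng=np.random.default_rng(0);best=None
W=Q[(Q[:,2]>66)&(Q[:,2]<83)]
for _ in range(500):
    s=W[rng.choice(len(W),3,0)];n=np.cross(s[1]-s[0],s[2]-s[0]);n/=np.linalg.norm(n)+1e-9
    k=abs((W-s[0])@n)<.8
    if abs(n[2])<.15 and (best is None or k.sum()>best.sum()):best=k
q=W[best];print(len(W),len(q));n=np.linalg.svd(q-q.mean(0))[2][2];n*=np.sign(n[0]);print('backplane',n,q.mean(0))
# foot edges via min area rect of top points? full footprint
rect=cv2.minAreaRect(Q[:,:2].astype(np.float32));print(rect)
yaw=np.arctan2(n[1],n[0]);ex=np.array([np.cos(yaw),np.sin(yaw)]);ey=np.array([-ex[1],ex[0]])
print('yaw',np.degrees(yaw))
o=q.mean(0)[:2]
X=(Q[:,:2]-o)@ex;Y=(Q[:,:2]-o)@ey
for lo,hi in[(5,16),(20,40),(40,50),(50,58),(58,62),(62,66),(66,70),(70,74),(74,78),(78,82),(82,86),(86,92)]:
    k=(Q[:,2]>=lo)&(Q[:,2]<hi)
    if k.sum()>5: print(lo,hi,k.sum(),'X',np.percentile(X[k],[1,10,50,90,99]).round(1),'Y',np.percentile(Y[k],[.5,99.5]).round(1))
np.save('st.npy',np.r_[o,yaw])
# gauge top
m=poly([(165,0),(190,0),(250,155),(235,155)][:0] or [(150,0),(195,0),(262,158),(240,165)])&(P[:,2]>53)&(P[:,2]<70)
G=P[m];print('gauge',len(G),cv2.minAreaRect(G[:,:2].astype(np.float32)),np.percentile(G[:,2],[5,50,95]))
d=np.linalg.svd(G[:,:2]-G[:,:2].mean(0),full_matrices=False)[2][0];print(d,np.degrees(np.arctan2(d[1],d[0])))
print('tip',onz(c,[[250,157]],46),pts(c,[[248,152]]))
E
```

```text
1150 1017
backplane [ 0.99753047  0.07017243 -0.0029647 ] [596.48525238 258.82082164  74.71470039]
((599.2261962890625, 257.5898132324219), (94.8316650390625, 126.05567932128906), 4.010680198669434)
yaw 4.023908593509067
5 16 3978 X [-44.5 -42.2 -29.3  45.1  49.1] Y [-62.8  61.3]
20 40 696 X [-19.5 -19.2 -19.  -18.7 -18.5] Y [-60.  58.]
40 50 1312 X [-19.4 -19.1  -3.4   0.    0.5] Y [-60.4  58.1]
50 58 770 X [-19.4 -19.2  -0.4   0.3  23.6] Y [-60.1  57.6]
58 62 739 X [-19.3 -18.8 -16.8   0.1   0.5] Y [-59.9  58. ]
62 66 892 X [-18.2 -17.7 -14.6   0.1   0.4] Y [-60.2  57.9]
66 70 359 X [-17.7 -16.8  -0.2   0.2   0.6] Y [-59.8  57.9]
70 74 230 X [-0.6 -0.3 -0.   0.3  0.5] Y [-59.8  58. ]
74 78 244 X [-0.7 -0.3 -0.   0.3  0.5] Y [-60.   57.5]
78 82 257 X [-0.6 -0.3  0.   0.4  0.7] Y [-59.5  57.9]
82 86 454 X [-0.6 -0.2  0.3  1.5  2.3] Y [-60.5  58. ]
86 92 1326 X [0.3 1.6 3.9 6.6 7.9] Y [-60.3  57.9]
gauge 3602 ((430.3880920410156, 221.55459594726562), (115.10807800292969, 19.03436279296875), 7.209880352020264) [54.31885425 58.25883654 59.73761211]
[0.9893262 0.1457178] 8.378847343255467
tip [[497.06688275 229.08374961  46.        ]] [[492.57300467 230.16327831  50.94512485]]
```

```bash
cat >> h.py <<'E'
def go(p,Rm,label=''):
    s=r.observe();d=np.array(p)-s['tcp_pos'];w=(R.from_matrix(Rm)*R.from_rotvec(s['eef_rot']).inv()).as_rotvec()
    u=d/500;a=np.degrees(w)/5
    n=int(np.ceil(max(np.linalg.norm(d)/40,abs(a).max(),np.linalg.norm(a)/1.4,1)))
    print(label,'target',np.round(p,1),'shift mm',d.round(1),'units',u.round(4),'turn',a.round(3),'rows',n,'per row',np.r_[u,a].__truediv__(n).round(4))
E
python3 - <<'E'
from h import *
c=load('w1');uv,P=cloud(c)
n=np.array([0.06378947,-0.76341915,0.64274576]);m0=np.array([421.7328269,393.88293604,59.29524742])
h=n[:2]/np.linalg.norm(n[:2]);px=np.r_[-h*n[2],np.linalg.norm(n[:2])];py=np.cross(n,px)
k=(abs((P-m0)@n)<1.2)&(np.linalg.norm(P-m0,axis=1)<90)&(P[:,2]>26)
Q=P[k]-m0;a=Q@px;b=Q@py
print(len(Q),np.percentile(a,[.2,1,50,99,99.8]),np.percentile(b,[.2,1,50,99,99.8]))
rect=cv2.minAreaRect(np.c_[a,b].astype(np.float32));print(rect)
ring=rays(c,[[334.5,164.5]])@c['T'][:3,:3].T;o=c['T'][:3,3];ring=(o+ring*(((m0-o)@n)/(ring@n))[:,None])[0]
print('ring',ring,'F from ring',ring-18*py,'F from ext',m0+px*(np.percentile(a,.5)+np.percentile(a,99.5))/2+py*(np.percentile(b,.5)+np.percentile(b,99.5))/2)
F=ring-18*py
Rg=np.c_[np.cross(-n,-px),-n,-px];g=F+30*px-4*n
np.savez('plate.npz',F=F,n=n,px=px,py=py,g=g,Rg=Rg)
go(g-215*Rg[:,2],Rg,'pre');go(g-155*Rg[:,2],Rg,'grasp');print(Rg)
E
```

```text
5157 [-39.37314777 -38.37574248   6.70281936  41.38518239  41.92189682] [-58.78384275 -57.7814283   -0.57256355  50.10000913  50.82706418]
((1.1836776733398438, -3.946796417236328), (110.33342742919922, 82.10420227050781), 89.60875701904297)
ring [408.10759972 393.37003443  60.03828944] F from ring [426.04509014 394.86884803  60.03828944] F from ext [425.55319207 395.0605154   60.31476028]
pre target [412.7 554.8 245.2] shift mm [-152.   281.1 -134.5] units [-0.304   0.5621 -0.269 ] turn [-8.006  0.901  4.335] rows 9 per row [-0.0338  0.0625 -0.0299 -0.8896  0.1001  0.4816]
grasp target [415.9 516.4 199.2] shift mm [-148.8  242.6 -180.5] units [-0.2975  0.4853 -0.361 ] turn [-8.006  0.901  4.335] rows 9 per row [-0.0331  0.0539 -0.0401 -0.8896  0.1001  0.4816]
[[-0.99652725 -0.06378947  0.05351978]
 [-0.08326742  0.76341915 -0.64051366]
 [ 0.         -0.64274576 -0.76607956]]
```

```bash
python3 -m crank '[-0.03,0.07,0,0,0,0,-0.03,0.07,0,0,0,0,-0.03,0.07,0,0,0,0,-0.03,0.07,0,0,0,0,-0.02,0.031,-0.03,-0.89,0.1,0.482,-0.02,0.031,-0.03,-0.89,0.1,0.482,-0.02,0.031,-0.03,-0.89,0.1,0.482,-0.02,0.031,-0.03,-0.89,0.1,0.482,-0.02,0.031,-0.03,-0.89,0.1,0.482,-0.02,0.031,-0.03,-0.89,0.1,0.482]' 0.4 40
python3 -m crank '[-0.02,0.031,-0.03,-0.89,0.1,0.482,-0.02,0.031,-0.03,-0.89,0.1,0.482,-0.02,0.031,-0.03,-0.89,0.1,0.482,0,0,0,0,0,0,0,0,0,0,0,0,0,0,0,0,0,0]'
python3 - <<'E'
from h import *
d=np.load('plate.npz');go(d['g']-155*d['Rg'][:,2],d['Rg']);go(d['g']-215*d['Rg'][:,2],d['Rg']);print(r.observe()['joints'])
snap('wrist','w3')
E
```

```text
clock: 2.53
tcp_pos: [442.9, 507.9, 289.9]
eef_rot: [0.076, 3.034, -0.724]
contact_force: [0.5, 0.3, -0.2]
gripper_width: 34.1
grip_force: 0.0
clock: 3.03
tcp_pos: [415.8, 551.5, 246.0]
eef_rot: [-0.119, 2.92, -1.062]
contact_force: [0.8, -1.2, 0.2]
gripper_width: 34.3
grip_force: 0.0
 target [415.9 516.4 199.2] shift mm [  0.1 -35.  -46.8] units [ 0.0002 -0.0701 -0.0935] turn [-0.007  0.044  0.009] rows 2 per row [ 0.0001 -0.035  -0.0468 -0.0037  0.0221  0.0044]
 target [412.7 554.8 245.2] shift mm [-3.1  3.4 -0.8] units [-0.0063  0.0068 -0.0016] turn [-0.007  0.044  0.009] rows 1 per row [-0.0063  0.0068 -0.0016 -0.0073  0.0441  0.0087]
[-1.17907687  0.85038588  0.19283429  1.6290113   0.26832668  1.25909372
  0.48343485]
```

View pics/w3.png

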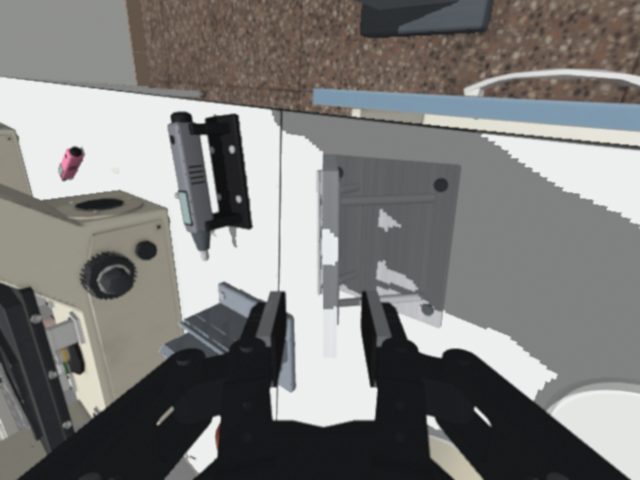

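The plate's top edge runs at column ~329, rows 165–357, between the fingers at 275 and 372. I'll check it against the predicted edge from depth before closing.

```bash
python3 - <<'E'
from h import *
d=np.load('plate.npz');c=load('w3');F,n,px,py=[d[k] for k in('F','n','px','py')]
print(proj(c,[F+40*px+s*55*py-z*n for s in(-1,1) for z in(0,8)]).round(1))
uv,P=cloud(c);Q=P-F;a,b,z=Q@px,Q@py,Q@n
k=(abs(a-40)<3)&(abs(b)<60)&(z>-14)&(z<6)
print(k.sum(),np.percentile(a[k],[5,50,95]),np.percentile(b[k],[.5,99.5]),np.percentile(z[k],[2,98]))
E
```

```text
[[323.  358. ]
 [336.5 358. ]
 [322.1 171.6]
 [338.4 171.6]]
2779 [39.00038024 40.00790112 40.98641816] [-53.7775301   55.50664145] [-7.76130007 -0.13388564]
```

```bash
python3 -m crank '[0,-0.0175,-0.0234,0,0.01,0,0,-0.0175,-0.0234,0,0.01,0,0,-0.0175,-0.0234,0,0.01,0,0,-0.0175,-0.0234,0,0.01,0,0,0,0,0,0,0,0,0,0,0,0,0]'
python3 -m crank '[0,0,0,0,0,0,0,0,0,0,0,0,0,0,0,0,0,0,0,0,0,0,0,0,0,0,0,0,0,0,0,0,0,0,0,0]' 0 50
python3 - <<'E'
from h import *
d=np.load('plate.npz');go(d['g']-155*d['Rg'][:,2],d['Rg'])
E
```

```text
clock: 3.58
tcp_pos: [417.2, 515.1, 199.3]
eef_rot: [-0.116, 2.924, -1.065]
contact_force: [-0.1, 0.6, 0.1]
gripper_width: 34.4
grip_force: 0.0
clock: 4.08
tcp_pos: [416.2, 517.4, 199.6]
eef_rot: [-0.121, 2.922, -1.065]
contact_force: [0.0, 0.1, 6.5]
gripper_width: 7.2
grip_force: 52.0
 target [415.9 516.4 199.2] shift mm [-0.3 -1.  -0.4] units [-0.0006 -0.0019 -0.0008] turn [0.008 0.007 0.001] rows 1 per row [-0.0006 -0.0019 -0.0008  0.0083  0.0074  0.0014]
```

```bash
python3 -m crank '[-0.0006,0.0077,0.0092,0,0,0,-0.0006,0.0077,0.0092,0,0,0,0,0,0.03,0,0,0,0,0,0.06,0,0,0,0,0,0.06,0,0,0,0,0,0.06,0,0,0,0,0,0,0,0,0,0,0,0,0,0,0]'
python3 - <<'E'
from h import *
d=np.load('plate.npz');o=np.load('st.npy');y=o[2]
ex=np.array([np.cos(y),np.sin(y),0]);ey=np.array([-ex[1],ex[0],0]);ez=np.array([0,0,1.])
S=np.r_[o[:2],45]-5*ex-1.1*ey
Rp=np.c_[ey,ex,-ez]   # tool y = -plate z = +stand x ; tool z down
print(np.linalg.det(Rp),S)
# grasp point in plate: x=+30,z=4 -> above foot 70
np.savez('stand.npz',S=S,ex=ex,ey=ey,Rp=Rp)
for h in(110,30,0): go(S+[0,0,70+155+h],Rp,h)
print(r.observe()['contact_force'],r.observe()['joints'])
E
```

```text
clock: 4.75
tcp_pos: [415.2, 525.7, 315.0]
eef_rot: [-0.121, 2.925, -1.055]
contact_force: [-0.3, -0.0, -2.7]
gripper_width: 7.0
grip_force: 50.9
1.0000000000000002 [591.57476812 257.37266962  45.        ]
110 target [591.6 257.4 380. ] shift mm [ 176.4 -268.3   65. ] units [ 0.3527 -0.5366  0.1301] turn [  6.691  -5.706 -17.349] rows 18 per row [ 0.0196 -0.0298  0.0072  0.3717 -0.317  -0.9638]
30 target [591.6 257.4 300. ] shift mm [ 176.4 -268.3  -15. ] units [ 0.3527 -0.5366 -0.0299] turn [  6.691  -5.706 -17.349] rows 18 per row [ 0.0196 -0.0298 -0.0017  0.3717 -0.317  -0.9638]
0 target [591.6 257.4 270. ] shift mm [ 176.4 -268.3  -45. ] units [ 0.3527 -0.5366 -0.0899] turn [  6.691  -5.706 -17.349] rows 18 per row [ 0.0196 -0.0298 -0.005   0.3717 -0.317  -0.9638]
[-0.28644978 -0.00743326 -2.67977332] [-1.17275744  0.74232377  0.20477671  1.66530854  0.28208729  1.31704918
  0.52031705]
```

```bash
python3 -m crank '[0.0196,-0.0298,0.02,0.372,-0.317,-0.964,0.0196,-0.0298,0.02,0.372,-0.317,-0.964,0.0196,-0.0298,0.02,0.372,-0.317,-0.964,0.0196,-0.0298,0.02,0.372,-0.317,-0.964,0.0196,-0.0298,0.02,0.372,-0.317,-0.964,0.0196,-0.0298,0.0023,0.372,-0.317,-0.964,0.0196,-0.0298,0.0023,0.372,-0.317,-0.964,0.0196,-0.0298,0.0023,0.372,-0.317,-0.964,0.0196,-0.0298,0.0023,0.372,-0.317,-0.964]'
python3 -m crank '[0.0196,-0.0298,0.0023,0.372,-0.317,-0.964,0.0196,-0.0298,0.0023,0.372,-0.317,-0.964,0.0196,-0.0298,0.0023,0.372,-0.317,-0.964,0.0196,-0.0298,0.0023,0.372,-0.317,-0.964,0.0196,-0.0298,0.0023,0.372,-0.317,-0.964,0.0196,-0.0298,0.0023,0.372,-0.317,-0.964,0.0196,-0.0298,0.0023,0.372,-0.317,-0.964,0.0196,-0.0298,0.0023,0.372,-0.317,-0.964,0.0196,-0.0298,0.0023,0.372,-0.317,-0.964,0,0,0,0,0,0]'
python3 -m crank '[0,0,0,0,0,0,0,0,0,0,0,0,0,0,0,0,0,0]'
python3 - <<'E'
from h import *
d=np.load('stand.npz')
for h in(110,30): go(d['S']+[0,0,225+h],d['Rp'],h)
c=snap('scene','s2');b=snap('side','d2');w=snap('wrist','w4')
o=np.zeros((480,800,3),np.uint8)
o[:480,:400]=cv2.resize(w['image'][120:480,170:470],(400,480))[:,:,::-1]
p=proj(b,d['S']+[0,0,100])[0].astype(int);print(p)
q=b['image'][max(p[1]-60,0):p[1]+60,p[0]-50:p[0]+50];o[:,400:]=cv2.resize(q,(400,480),interpolation=3)[:,:,::-1]
cv2.imwrite('pics/c4.png',o)
E
```

```text
clock: 5.5
tcp_pos: [502.8, 389.9, 365.4]
eef_rot: [1.109, 2.869, -0.589]
contact_force: [0.0, 0.2, -2.2]
gripper_width: 7.1
grip_force: 50.8
clock: 6.33
tcp_pos: [592.7, 251.3, 376.6]
eef_rot: [-2.148, -2.288, 0.006]
contact_force: [0.0, -1.5, -1.6]
gripper_width: 6.8
grip_force: 50.8
clock: 6.58
tcp_pos: [590.4, 258.1, 376.1]
eef_rot: [-2.131, -2.297, 0.007]
contact_force: [-0.2, -0.3, -2.1]
gripper_width: 7.0
grip_force: 50.8
110 target [591.6 257.4 380. ] shift mm [ 1.2 -0.8  3.9] units [ 0.0024 -0.0015  0.0078] turn [-0.03  -0.103 -0.054] rows 1 per row [ 0.0024 -0.0015  0.0078 -0.0302 -0.1026 -0.0545]
30 target [591.6 257.4 300. ] shift mm [  1.2  -0.8 -76.1] units [ 0.0024 -0.0015 -0.1522] turn [-0.03  -0.103 -0.054] rows 2 per row [ 0.0012 -0.0008 -0.0761 -0.0151 -0.0513 -0.0272]
[273 206]
```

View pics/c4.png

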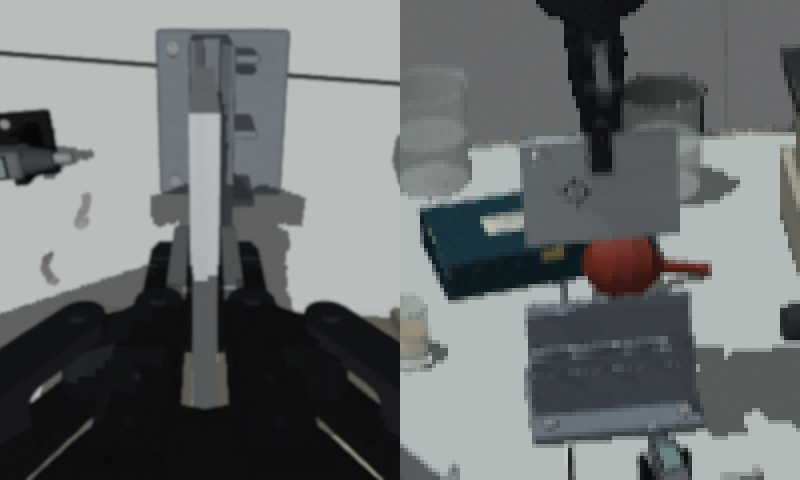

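The plate hangs upright with the ring facing the open front, and the top edge is visible to the wrist camera. I'll measure its tilt and offset.

```bash
python3 - <<'E'
from h import *
d=np.load('stand.npz');S,ex,ey=d['S'],d['ex'],d['ey'];s=r.observe();tp=s['tcp_pos']
def plane(q):
    for _ in range(3):
        m=q.mean(0);n=np.linalg.svd(q-m,full_matrices=False)[2][2];q=q[abs((q-m)@n)<1.5]
    return n*-np.sign(n[0]),q
for f in('d2','s2','w4'):
    c=load(f);uv,P=cloud(c);L=np.c_[(P-S)@ex,(P-S)@ey,P[:,2]]
    k=(abs(L[:,0])<15)&(abs(L[:,1])<75)&(L[:,2]>148)&(L[:,2]<240)
    k2=(abs(L[:,0]+4)<4)&(abs(L[:,1])<53)&(L[:,2]>156)&(L[:,2]<205)
    if k2.sum()>100:
        n,q=plane(L[k2]);print(f,'face',len(q),'n(local)',n.round(4),'x at mean',q.mean(0).round(2))
        w=L[k&(abs((L-q.mean(0))@n)<2.5)]
        if len(w): rc=cv2.minAreaRect(w[:,1:].astype(np.float32));print(rc,np.percentile(w[:,1],[.5,99.5]),np.percentile(w[:,2],[.5,99.5]))
    # back plate of stand
    k=(abs(L[:,0]-5)<4)&(abs(L[:,1])<55)&(L[:,2]>66)&(L[:,2]<82)
    if k.sum()>60:
        n,q=plane(L[k]);print(f,'back',len(q),n.round(4),q.mean(0).round(2))
    if f=='w4':
        k=(abs(L[:,0])<9)&(abs(L[:,1])<70)&(L[:,2]>200)&(L[:,2]<250)
        w=L[k];zz=np.median(w[:,2]);w=w[abs(w[:,2]-zz)<2.5];print('top',len(w),zz,cv2.minAreaRect(w[:,:2].astype(np.float32)),'slope',np.polyfit(w[:,1],w[:,2],1))
c=load('side0');uv,P=cloud(c);L=np.c_[(P-S)@ex,(P-S)@ey,P[:,2]]
k=(abs(L[:,0]-5)<4)&(abs(L[:,1])<55)&(L[:,2]>66)&(L[:,2]<82);n,q=plane(L[k]);print('side0 back',len(q),n,q.mean(0))
k=(abs(L[:,0])<25)&(abs(L[:,1])<75)&(L[:,2]>20)&(L[:,2]<85);print(np.percentile(L[k][:,1],[.5,99.5]))
E
```

```text
d2 face 133 n(local) [-1.     -0.0096 -0.0021] x at mean [ -5.67  -4.31 179.54]
((2.0274314880371094, 191.89361572265625), (110.17768859863281, 84.32427215576172), 0.44383883476257324) [-53.05450127  56.79268679] [150.6013477  232.46056163]
d2 back 49 [-1.     -0.0071  0.0069] [ 4.62 -3.28 74.41]
s2 face 191 n(local) [-1.     -0.0022 -0.0073] x at mean [ -6.41  -3.26 180.66]
((0.11038970947265625, 193.53497314453125), (90.44812774658203, 113.15975952148438), 89.90794372558594) [-55.35685251  56.41175858] [148.51976456 230.92084876]
s2 back 67 [-0.9997 -0.0037 -0.0233] [ 4.79  1.93 74.54]
top 4748 230.8631274205236 ((0.05563926696777344, 8.411029815673828), (17.707073211669922, 97.02424621582031), 3.096454381942749) slope [1.69259933e-04 2.30796075e+02]
side0 back 54 [-0.99992089  0.00138862 -0.01250165] [ 4.94435839  1.31960019 74.21751399]
[-59.52430215  59.67077219]
```

```bash
python3 -m crank '[0.0032,-0.0016,-0.02,0,-0.05,-0.05,0,0,-0.04,0,0,0,0,0,-0.04,0,0,0,0,0,-0.02,0,0,0,0,0,0,0,0,0,0,0,0,0,0,0]'
python3 -m crank '[0,0,-0.01,0,0,0,0,0,-0.01,0,0,0,0,0,-0.01,0,0,0,0,0,0,0,0,0,0,0,0,0,0,0]'
python3 - <<'E'
from h import *
d=np.load('stand.npz')
go(d['S']+[0,0,225],d['Rp'],0)
snap('side','d3');snap('wrist','w5')
S,ex,ey=d['S'],d['ex'],d['ey']
for f in('d3','w5'):
    c=load(f);uv,P=cloud(c);L=np.c_[(P-S)@ex,(P-S)@ey,P[:,2]]
    k=(abs(L[:,0])<9)&(abs(L[:,1])<56)&(L[:,2]>92)&(L[:,2]<125)
    q=L[k];m=np.median(q[:,0]);q=q[abs(q[:,0]-m)<2];print(f,k.sum(),m,np.polyfit(q[:,1],q[:,0],1),np.polyfit(q[:,2],q[:,0],1),np.percentile(q[:,1],[.5,99.5]))
E
```

```text
clock: 7.23
tcp_pos: [592.9, 255.6, 316.4]
eef_rot: [-2.143, -2.292, 0.001]
contact_force: [0.1, -0.6, -2.4]
gripper_width: 6.9
grip_force: 50.8
clock: 7.65
tcp_pos: [595.0, 255.1, 310.5]
eef_rot: [-2.143, -2.291, -0.011]
contact_force: [-9.2, -3.4, 38.6]
gripper_width: 7.1
grip_force: 57.4
0 target [591.6 257.4 270. ] shift mm [ -3.5   2.2 -40.5] units [-0.0069  0.0045 -0.081 ] turn [-0.094  0.016  0.042] rows 2 per row [-0.0035  0.0022 -0.0405 -0.0468  0.0078  0.0212]
d3 364 -2.527815782624023 [-1.13381561e-03 -2.54075929e+00] [-0.01121381 -1.3196016 ] [-53.44668995  54.31532677]
w5 179 2.438902196775105 [  0.233119   -10.19822528] [3.58553152e-04 2.40721920e+00] [53.92119364 54.49922052]
```

Contact came early: the plate's bottom is on the back lip, about 2 mm too far back. I'll back off and realign.

```bash
python3 -m crank '[0,0,0.02,0,0,0,0,0,0.02,0,0,0,0,0,0,0,0,0,0,0,0,0,0,0,0,0,0,0,0,0,0,0,0,0,0,0]'
python3 - <<'E'
from h import *
d=np.load('stand.npz');S,ex,ey=d['S'],d['ex'],d['ey']
go(S+[0,0,225],d['Rp'],0)
import time
for f in('d4','s4','w6'):
    c=snap({'d':'side','s':'scene','w':'wrist'}[f[0]],f);uv,P=cloud(c);L=np.c_[(P-S)@ex,(P-S)@ey,P[:,2]]
    k=(abs(L[:,0]+3)<7)&(abs(L[:,1])<56)&(L[:,2]>112)&(L[:,2]<150)
    q=L[k];m=np.median(q[:,0]);q=q[abs(q[:,0]-m)<2];print(f,k.sum(),m,np.polyfit(q[:,1],q[:,0],1),np.polyfit(q[:,2],q[:,0],1),np.percentile(q[:,1],[.5,99.5]))
    k=(abs(L[:,0]-5)<4)&(abs(L[:,1])<55)&(L[:,2]>66)&(L[:,2]<80);print('back',k.sum(),np.median(L[k][:,0]))
    for z0,z1 in((80,84),(84,88),(88,94)):
        k=(abs(L[:,0]-8)<8)&(abs(L[:,1])<55)&(L[:,2]>z0)&(L[:,2]<z1);print(z0,k.sum(),np.percentile(L[k][:,0],[5,50,95]) if k.sum()>5 else '')
    if f=='w6':
        k=(abs(L[:,0])<9)&(abs(L[:,1])<70)&(L[:,2]>140)&(L[:,2]<200)
        w=L[k];zz=np.median(w[:,2]);w=w[abs(w[:,2]-zz)<2.5];print('top',len(w),zz,cv2.minAreaRect(w[:,:2].astype(np.float32)),'slope',np.polyfit(w[:,1],w[:,2],1))
print([r.observe()['tcp_pos'] for _ in range(3)],r.observe()['contact_force'])
E
```

```text
clock: 8.25
tcp_pos: [592.6, 255.6, 320.9]
eef_rot: [-2.143, -2.292, 0.002]
contact_force: [0.0, -0.3, -2.7]
gripper_width: 7.3
grip_force: 51.2
0 target [591.6 257.4 270. ] shift mm [ -1.    1.8 -50.9] units [-0.0021  0.0036 -0.1018] turn [-0.019 -0.042  0.032] rows 2 per row [-0.001   0.0018 -0.0509 -0.0093 -0.0209  0.0162]
d4 382 -4.947621988222259 [-1.56561290e-03 -5.00791012e+00] [-0.02154774 -2.16293722] [-52.05179755  53.0510447 ]
back 105 5.003164637910156
80 41 [ 1.12944419  4.27220611 10.66068015]
84 37 [ 1.62467315  5.49163419 10.71240809]
88 19 [1.39681441 3.11713171 6.10555393]
s4 431 -5.249425128471397 [ 1.68805384e-03 -5.24913801e+00] [ 5.66350856e-03 -5.98827596e+00] [-55.00400424  53.25854867]
back 135 4.633073916541327
80 45 [1.30104567 4.79507376 7.75436999]
84 20 [ 1.32332675  2.63616495 10.1500005 ]
88 3 
w6 263 -0.07555322186463903 [-0.16115698  8.58432305] [-0.00163055  0.16515207] [53.3166314  53.88837259]
back 24 5.28580749153708
80 1 
84 357 [5.69348385 7.30538103 8.45970289]
88 1063 [ 8.23111604 10.64787303 13.06380091]
top 4760 175.6351125645406 ((0.3293747901916504, 5.681629180908203), (17.90542221069336, 97.11115264892578), 5.568830966949463) slope [-3.74697778e-03  1.75525935e+02]
[array([592.7930826 , 255.51141164, 321.13528333]), array([592.7930826 , 255.51141164, 321.13528333]), array([592.7930826 , 255.51141164, 321.13528333])] [-0.84413686  0.13423246 -2.81982639]
```

```bash
python3 -m crank '[0,0.002,-0.005,0,0,0,0,0,-0.005,0,0,0,0,0,0,0,0,0,0,0,0,0,0,0]'
python3 -m crank '[0,0,-0.005,0,0,0,0,0,0,0,0,0,0,0,0,0,0,0]'
python3 -m crank '[0,0,-0.005,0,0,0,0,0,0,0,0,0,0,0,0,0,0,0]'
python3 -m crank '[0,0,-0.005,0,0,0,0,0,0,0,0,0,0,0,0,0,0,0]'
```

```text
clock: 8.73
tcp_pos: [592.9, 256.5, 316.6]
eef_rot: [-2.143, -2.292, 0.0]
contact_force: [-0.3, 1.2, -1.7]
gripper_width: 7.0
grip_force: 51.2
clock: 8.98
tcp_pos: [592.9, 256.5, 314.4]
eef_rot: [-2.143, -2.292, -0.0]
contact_force: [-0.2, 0.7, -2.3]
gripper_width: 6.3
grip_force: 51.2
clock: 9.23
tcp_pos: [592.9, 256.5, 311.9]
eef_rot: [-2.143, -2.292, -0.0]
contact_force: [0.3, 0.6, -1.6]
gripper_width: 7.1
grip_force: 51.2
clock: 9.48
tcp_pos: [592.9, 256.5, 309.4]
eef_rot: [-2.143, -2.292, -0.0]
contact_force: [-0.9, -0.7, -2.6]
gripper_width: 7.2
grip_force: 51.2
```

```bash
python3 -m crank '[0,0,-0.004,0,0,0,0,0,0,0,0,0,0,0,0,0,0,0]'
python3 -m crank '[0,0,-0.004,0,0,0,0,0,0,0,0,0,0,0,0,0,0,0]'
python3 - <<'E'
from h import *
d=np.load('stand.npz');S,ex,ey=d['S'],d['ex'],d['ey'];s=r.observe();print(s['torque'],s['contact_force'])
for f in('d5','s5','w7'):
    c=snap({'d':'side','s':'scene','w':'wrist'}[f[0]],f);uv,P=cloud(c);L=np.c_[(P-S)@ex,(P-S)@ey,P[:,2]]
    k=(abs(L[:,0]+4)<4)&(abs(L[:,1]+10)<40)&(abs(L[:,1])>16)&(L[:,2]>92)&(L[:,2]<150)
    q=L[k];m=np.median(q[:,0]);q=q[abs(q[:,0]-m)<2]
    if len(q)>50:
        A=np.c_[q[:,1],q[:,2]-80,np.ones(len(q))];print(f,len(q),'x=a*y+b*(z-80)+c',np.linalg.lstsq(A,q[:,0],rcond=None)[0].round(4))
    k=(abs(L[:,0]-4)<6)&(abs(L[:,1])<65)&(L[:,2]>66)&(L[:,2]<78);q=L[k]
    if len(q)>20:print('back/behind plane x',len(q),np.percentile(q[:,0],[10,50,90]))
E
```

```text
clock: 9.73
tcp_pos: [592.9, 256.5, 307.4]
eef_rot: [-2.143, -2.292, -0.0]
contact_force: [-0.7, -0.7, -2.9]
gripper_width: 7.6
grip_force: 51.2
clock: 9.98
tcp_pos: [592.9, 256.5, 305.4]
eef_rot: [-2.143, -2.292, -0.0]
contact_force: [-0.9, -0.1, -2.2]
gripper_width: 7.2
grip_force: 51.2
[-0.01610093  0.01432973 -0.01944573] [-0.85695794 -0.08281631 -2.16441988]
d5 124 x=a*y+b*(z-80)+c [ 2.3000e-03  1.9000e-03 -4.8646e+00]
back/behind plane x 98 [0.13659692 3.13002186 7.42045222]
s5 174 x=a*y+b*(z-80)+c [-2.1000e-03 -5.4000e-03 -4.0859e+00]
back/behind plane x 70 [0.23218329 3.45006053 5.84207361]
back/behind plane x 36 [5.28040521 5.65290953 8.83103762]
  return _methods._mean(a, axis=axis, dtype=dtype,
  ret = ret.dtype.type(ret / rcount)
```

```bash
python3 -m crank '[0.0004,0,-0.006,0,0,0,0,0,-0.006,0,0,0,0,0,-0.006,0,0,0,0,0,0,0,0,0,0,0,0,0,0,0]'
python3 -m crank '[0,0,-0.006,0,0,0,0,0,-0.006,0,0,0,0,0,-0.006,0,0,0,0,0,0,0,0,0,0,0,0,0,0,0]'
python3 -m crank '[0,0,-0.006,0,0,0,0,0,-0.006,0,0,0,0,0,0,0,0,0,0,0,0,0,0,0]'
```

```text
clock: 10.55
tcp_pos: [593.0, 256.5, 296.1]
eef_rot: [-2.143, -2.292, 0.0]
contact_force: [-0.1, 0.2, -1.9]
gripper_width: 7.1
grip_force: 51.2
clock: 10.97
tcp_pos: [593.1, 256.5, 287.2]
eef_rot: [-2.143, -2.292, 0.0]
contact_force: [0.0, 0.3, -1.2]
gripper_width: 7.1
grip_force: 51.2
clock: 11.3
tcp_pos: [593.1, 256.5, 281.3]
eef_rot: [-2.143, -2.292, -0.0]
contact_force: [0.4, 0.0, -1.8]
gripper_width: 7.1
grip_force: 51.2
```

```bash
python3 -m crank '[0,0,-0.006,0,0,0,0,0,-0.006,0,0,0,0,0,-0.004,0,0,0,0,0,0,0,0,0,0,0,0,0,0,0]'
python3 -m crank '[0,0,-0.003,0,0,0,0,0,-0.003,0,0,0,0,0,0,0,0,0,0,0,0,0,0,0]'
python3 -m crank '[0,0,-0.003,0,0,0,0,0,0,0,0,0,0,0,0,0,0,0]'
```

```text
clock: 11.72
tcp_pos: [593.1, 256.5, 273.3]
eef_rot: [-2.143, -2.292, -0.0]
contact_force: [0.7, 0.5, -2.5]
gripper_width: 6.9
grip_force: 51.2
clock: 12.05
tcp_pos: [593.4, 256.5, 270.9]
eef_rot: [-2.144, -2.293, -0.002]
contact_force: [0.4, -0.8, 0.3]
gripper_width: 7.0
grip_force: 51.6
clock: 12.3
tcp_pos: [593.6, 256.3, 270.8]
eef_rot: [-2.143, -2.292, -0.002]
contact_force: [-2.4, -0.6, 9.8]
gripper_width: 7.4
grip_force: 52.9
```

The plate is on the slot floor: contact at TCP 270.8 puts the bottom at about 45. Now I'll release and lift off.

```bash
python3 -m crank '[0,0,0.002,0,0,0,0,0,0,0,0,0,0,0,0,0,0,0,0,0,0,0,0,0,0,0,0,0,0,0]' 0.3
python3 -m crank '[0,0,0.02,0,0,0,0,0,0.05,0,0,0,0,0,0.07,0,0,0,0,0,0.07,0,0,0,0,0,0.04,0,0,0,0,0,0,0,0,0,0,0,0,0,0,0]'
python3 - <<'E'
from h import *
d=np.load('stand.npz');S,ex,ey=d['S'],d['ex'],d['ey']
for f in('d6','s6','w8'):
    c=snap({'d':'side','s':'scene','w':'wrist'}[f[0]],f);uv,P=cloud(c);L=np.c_[(P-S)@ex,(P-S)@ey,P[:,2]]
    k=(abs(L[:,0]+4)<6)&(abs(L[:,1])<53)&(L[:,2]>70)&(L[:,2]<120)
    q=L[k];m=np.median(q[:,0]);q=q[abs(q[:,0]-m)<2]
    if len(q)>50:
        A=np.c_[q[:,1],q[:,2]-85,np.ones(len(q))];print(f,len(q),'x=a*y+b*(z-85)+c',np.linalg.lstsq(A,q[:,0],rcond=None)[0].round(4))
    k=(abs(L[:,0])<9)&(abs(L[:,1])<80)&(L[:,2]>92)&(L[:,2]<135);q=L[k];print(len(q),np.percentile(q[:,1],[.5,99.5]),np.percentile(q[:,2],[1,50,99]))
    if f[0]=='w':
        w=q[abs(q[:,2]-125)<3];print('top',len(w),np.median(w[:,2]),np.polyfit(w[:,1],w[:,2],1),cv2.minAreaRect(w[:,:2].astype(np.float32)))
E
```

```text
clock: 12.72
tcp_pos: [593.2, 256.6, 269.8]
eef_rot: [-2.143, -2.293, -0.001]
contact_force: [-0.3, -0.7, -0.3]
gripper_width: 25.8
grip_force: 0.0
clock: 13.3
tcp_pos: [593.6, 256.5, 397.1]
eef_rot: [-2.144, -2.293, -0.006]
contact_force: [-0.1, 0.9, -0.7]
gripper_width: 25.3
grip_force: 0.0
d6 224 x=a*y+b*(z-85)+c [ 2.4000e-03 -4.0000e-03 -3.1604e+00]
402 [-54.20170367  54.67610263] [ 92.5217449  111.35748263 129.15064552]
s6 319 x=a*y+b*(z-85)+c [ 3.0000e-04  9.0000e-03 -3.6388e+00]
463 [-58.07106679  54.21422916] [ 92.35080393 111.0599712  127.08918436]
1654 [-54.02308294  54.77246407] [103.07047894 125.33694156 126.82870205]
top 1599 125.35966245216284 [-1.42031164e-03  1.25340737e+02] ((1.0628306865692139, 0.0547332763671875), (109.5997085571289, 7.780298709869385), 89.62812805175781)
  return _methods._mean(a, axis=axis, dtype=dtype,
  ret = ret.dtype.type(ret / rcount)
```

The plate is seated upright, with its top at 125.3 and centred within 1 mm. Next is the gauge pose.

```bash
python3 - <<'E'
from h import *
for f in('w1','w2','w3'):
    c=load(f);uv,P=cloud(c)
    k=(P[:,2]>50)&(P[:,2]<62)&(P[:,0]>340)&(P[:,0]<512)&(P[:,1]>190)&(P[:,1]<245)
    lab=np.zeros((480,640),np.uint8);lab[uv[k][:,1],uv[k][:,0]]=1
    n,l,st,ce=cv2.connectedComponentsWithStats(lab);b=1+np.argmax(st[1:,4]);k&=l[uv[:,1],uv[:,0]]==b
    G=P[k];B=G[(G[:,2]>54)]
    t=np.radians(7.5)
    for _ in range(4):
        d=np.array([np.cos(t),np.sin(t)]);e=np.array([-d[1],d[0]]);o=np.array([420,221.])
        a=(B[:,:2]-o)@d;bb=(B[:,:2]-o)@e
        xs=np.arange(-45,30,5.);mid=[];w=[]
        for x in xs:
            q=bb[abs(a-x)<2.5]
            if len(q)>15:mid.append((x,(np.percentile(q,2)+np.percentile(q,98))/2));w.append(np.ptp(np.percentile(q,[2,98])))
        p=np.polyfit(*np.array(mid).T,1);t+=np.arctan(p[0])
    print(f,len(G),'yaw',np.degrees(t),'off',p[1],'w',np.round(w,1),'a-range body',np.percentile(a,[.3,99.7]))
    A=(G[:,:2]-o)@d; print('all a',np.percentile(A,[.2,99.8]),'z top',np.median(B[:,2]))
    h=[(x,np.round(np.median(G[abs(A-x)<2][:,2]),1),round(np.ptp(((G[:,:2]-o)@e)[abs(A-x)<2]),1)) for x in range(-60,90,6) if (abs(A-x)<2).sum()>5];print([tuple(map(float,i)) for i in h])
    a0=np.percentile(a,.3)
    print('origin (rear+52)',o+d*(a0+52)+e*p[1])
E
```

```text
w1 2148 yaw 9.344598195146986 off -1.9289351427970085 w [18.3 17.8 18.1 17.7 17.7 18.  17.6 18.6 18.6 18.4 18.1 17.9 17.5 17.6
 18.5] a-range body [-61.62091365  59.73383291]
all a [-63.42086643  73.52736239] z top 58.09547908832525
[(-60.0, 54.8, 15.6), (-54.0, 56.6, 17.5), (-48.0, 58.0, 19.1), (-42.0, 58.4, 18.0), (-36.0, 57.9, 18.9), (-30.0, 57.9, 19.2), (-24.0, 58.0, 18.9), (-18.0, 57.9, 18.9), (-12.0, 57.9, 18.9), (-6.0, 58.2, 19.3), (0.0, 57.8, 19.0), (6.0, 58.5, 18.2), (12.0, 58.1, 18.6), (18.0, 58.4, 18.6), (24.0, 58.4, 19.7), (30.0, 58.5, 19.5), (36.0, 58.3, 20.8), (42.0, 58.1, 19.7), (48.0, 55.3, 16.6), (54.0, 53.7, 16.9), (60.0, 53.0, 12.3), (66.0, 51.8, 9.8)]
origin (rear+52) [410.81997536 217.53446717]
w2 4306 yaw 10.068481890614018 off -2.2774760444783815 w [12.9 18.3 18.1 18.2 18.9 19.1 18.8 18.4 18.5 18.2 18.7 18.6 18.9 18.4
 18.3] a-range body [-48.06259993  59.69165436]
all a [-48.38476707  72.00816593] z top 58.234662903755435
[(-48.0, 58.1, 7.3), (-42.0, 58.4, 19.9), (-36.0, 58.1, 20.0), (-30.0, 58.1, 20.0), (-24.0, 58.2, 21.2), (-18.0, 58.2, 20.2), (-12.0, 58.2, 
[... 370 characters left out ...]
283517275656 w [16.4 17.4 16.7 17.4 16.6 16.1 17.3 16.1 16.6 17.  17.4 18.  17.4 16.7
 17.9] a-range body [-61.3128315   58.40856361]
all a [-63.25148497  75.23664102] z top 58.27695800482516
[(-60.0, 54.1, 13.6), (-54.0, 55.7, 17.0), (-48.0, 57.2, 19.2), (-42.0, 57.5, 18.8), (-36.0, 57.9, 19.7), (-30.0, 58.0, 18.5), (-24.0, 57.7, 19.9), (-18.0, 57.1, 17.2), (-12.0, 57.6, 18.4), (-6.0, 57.8, 18.4), (0.0, 57.8, 19.2), (6.0, 58.1, 18.8), (12.0, 57.9, 19.6), (18.0, 58.2, 17.6), (24.0, 58.3, 19.6), (30.0, 58.3, 18.1), (36.0, 57.7, 19.0), (42.0, 57.8, 19.7), (48.0, 54.5, 14.9), (54.0, 53.9, 14.0), (60.0, 53.1, 10.0), (66.0, 52.0, 8.3), (72.0, 50.5, 4.3)]
origin (rear+52) [410.8929246 218.9208647]
```

```bash
python3 - <<'E'
from h import *
t=np.radians(9.3);d=np.array([np.cos(t),np.sin(t),0]);e=np.array([-d[1],d[0],0])
Rt=np.c_[-d,e,[0,0,-1]];print(np.linalg.det(Rt));go([414.7,218,340],Rt);print(r.observe()['joints'])
E
```

```text
1.0
 target [414.7 218.  340. ] shift mm [-177.7  -38.5  -53.8] units [-0.3555 -0.0771 -0.1076] turn [ 0.03  -0.055 19.087] rows 20 per row [-0.0178 -0.0039 -0.0054  0.0015 -0.0027  0.9544]
[-0.80500652  0.5439288   0.47864765  1.81983152 -0.32442091  0.85940047
 -0.1026759 ]
```

```bash
python3 -m crank '[-0.0178,-0.0039,-0.0054,0,0,0.954,-0.0178,-0.0039,-0.0054,0,0,0.954,-0.0178,-0.0039,-0.0054,0,0,0.954,-0.0178,-0.0039,-0.0054,0,0,0.954,-0.0178,-0.0039,-0.0054,0,0,0.954,-0.0178,-0.0039,-0.0054,0,0,0.954,-0.0178,-0.0039,-0.0054,0,0,0.954,-0.0178,-0.0039,-0.0054,0,0,0.954,-0.0178,-0.0039,-0.0054,0,0,0.954,-0.0178,-0.0039,-0.0054,0,0,0.954]' 0.55
python3 -m crank '[-0.0178,-0.0039,-0.0054,0,0,0.954,-0.0178,-0.0039,-0.0054,0,0,0.954,-0.0178,-0.0039,-0.0054,0,0,0.954,-0.0178,-0.0039,-0.0054,0,0,0.954,-0.0178,-0.0039,-0.0054,0,0,0.954,-0.0178,-0.0039,-0.0054,0,0,0.954,-0.0178,-0.0039,-0.0054,0,0,0.954,-0.0178,-0.0039,-0.0054,0,0,0.954,-0.0178,-0.0039,-0.0054,0,0,0.954,-0.0178,-0.0039,-0.0054,0,0,0.954]'
python3 -m crank '[0,0,0,0,0,0,0,0,0,0,0,0,0,0,0,0,0,0]'
python3 - <<'E'
from h import *
c=snap('wrist','w9');print(r.observe()['joints'])
o=np.zeros((480,800,3),np.uint8);o[:,:640]=c['image'][:,:,::-1];cv2.imwrite('pics/w9.png',o[:,:640])
uv,P=cloud(c);k=(P[:,2]>50)&(P[:,2]<62)&(P[:,0]>340)&(P[:,0]<512)&(P[:,1]>190)&(P[:,1]<245)
G=P[k];B=G[G[:,2]>56]
t=np.radians(9)
for _ in range(4):
    d=np.array([np.cos(t),np.sin(t)]);e=np.array([-d[1],d[0]]);o=np.array([415,218.])
    a=(B[:,:2]-o)@d;bb=(B[:,:2]-o)@e;mid=[]
    for x in np.arange(-40,40,4.):
        q=bb[(abs(a-x)<2)&(abs(bb)<14)]
        if len(q)>15:mid.append((x,(np.percentile(q,2)+np.percentile(q,98))/2,np.ptp(np.percentile(q,[2,98]))))
    p=np.polyfit(*np.array(mid).T[:2],1);t+=np.arctan(p[0])
print(np.degrees(t),p,np.round(mid,1)[::3].tolist());A=(G[:,:2]-o)@d;print(np.percentile(A,[.2,99.8]))
E
```

```text
clock: 14.28
tcp_pos: [503.2, 236.7, 366.4]
eef_rot: [-1.027, -2.964, 0.005]
contact_force: [0.3, -0.6, -0.0]
gripper_width: 46.8
grip_force: 0.0
clock: 15.12
tcp_pos: [414.2, 217.1, 339.8]
eef_rot: [0.259, -3.126, 0.005]
contact_force: [1.7, -0.2, -0.0]
gripper_width: 46.9
grip_force: 0.0
clock: 15.37
tcp_pos: [415.6, 217.6, 340.7]
eef_rot: [0.25, -3.129, 0.003]
contact_force: [-0.1, 0.3, 0.4]
gripper_width: 47.4
grip_force: 0.0
[-0.58428326  0.37572187  0.00666117  2.22637506 -0.00345403  0.54234624
  1.15540128]
9.511451772899187 [ 7.78719755e-08 -4.11896915e-01] [[-40.0, -0.5, 17.4], [-28.0, -0.5, 17.7], [-16.0, -0.4, 17.6], [-4.0, -0.4, 17.5], [8.0, -0.4, 17.7], [20.0, -0.6, 17.8], [32.0, -0.5, 18.1]]
[-58.83310979  82.94988562]
```

View pics/w9.png

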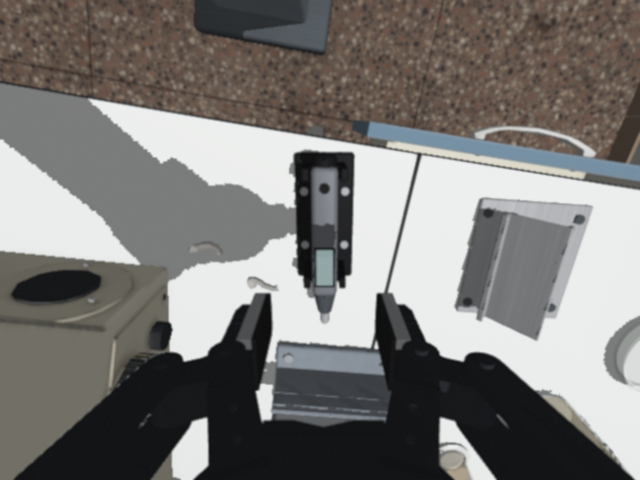

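The picture shows the gauge along the column 325 line between the fingers, display at (325,267) and tip at (325,318). The fit gives its origin at (415.1, 217.6) and yaw 9.5°, so I'm lined up to descend.

```bash
python3 -m crank '[-0.001,0,-0.04,0,0,0.07,0,0,-0.04,0,0,0,0,0,-0.04,0,0,0,0,0,-0.04,0,0,0,0,0,-0.04,0,0,0,0,0,-0.04,0,0,0,0,0,-0.039,0,0,0,0,0,0,0,0,0,0,0,0,0,0,0]'
python3 -m crank '[0,0,0,0,0,0,0,0,0,0,0,0,0,0,0,0,0,0,0,0,0,0,0,0,0,0,0,0,0,0,0,0,0,0,0,0]' 0 40
```

```text
clock: 16.17
tcp_pos: [415.1, 217.6, 200.9]
eef_rot: [0.261, -3.127, 0.005]
contact_force: [-0.3, -0.2, -0.2]
gripper_width: 47.1
grip_force: 0.0
clock: 16.67
tcp_pos: [415.2, 217.7, 202.7]
eef_rot: [0.262, -3.13, 0.001]
contact_force: [0.4, -0.2, 7.5]
gripper_width: 19.4
grip_force: 40.1
```

```bash
python3 -m crank '[0,0,0.01,0,0,0,0,0,0.03,0,0,0,0,0,0.03,0,0,0,0,0,0.03,0,0,0,0,0,0.02,0,0,0,0,0,0,0,0,0,0,0,0,0,0,0]'
python3 - <<'E'
from h import *
d=np.load('stand.npz');S,ex,ey=d['S'],d['ex'],d['ey'];ez=np.array([0,0,1])
Rt=np.c_[-ex,ey,-ez];spot=S-3.2*ex+18.2*ey+40*ez;np.savez('press.npz',Rt=Rt,spot=spot)
print('spot',spot);go(spot-(83+35)*ex+156.5*ez,Rt,'pre')
c=snap('wrist','w10');uv,P=cloud(c);s=r.observe();T=R.from_rotvec(s['eef_rot']).as_matrix();L=(P-s['tcp_pos'])@T
k=(abs(L[:,1])<14)&(L[:,2]>140)&(L[:,2]<160)&(L[:,0]<60)&(L[:,0]>-110);q=L[k]
print('top plane z',[(x,round(float(np.median(q[abs(q[:,0]-x)<3][:,2])),2),np.percentile(q[abs(q[:,0]-x)<3][:,1],[2,98]).round(1).tolist()) for x in range(-90,60,10) if (abs(q[:,0]-x)<3).sum()>8], 'x range',np.percentile(q[:,0],[.3,99.7]))
E
```

```text
clock: 17.25
tcp_pos: [414.7, 217.5, 262.0]
eef_rot: [0.263, -3.129, 0.002]
contact_force: [-0.5, 0.1, -1.0]
gripper_width: 19.2
grip_force: 39.1
spot [587.10551281 275.30325124  85.        ]
pre target [469.4 267.  241.5] shift mm [ 54.7  49.5 -20.5] units [ 0.1094  0.099  -0.0411] turn [ 0.017 -0.016 -1.115] rows 2 per row [ 0.0547  0.0495 -0.0205  0.0085 -0.0079 -0.5576]
top plane z [(-40, 143.9, [-9.6, 9.8]), (-30, 143.59, [-9.5, 9.2]), (-20, 143.59, [-9.2, 9.6]), (-10, 143.95, [-9.4, 9.6]), (0, 144.0, [-9.6, 9.8]), (10, 144.5, [-13.6, 13.6]), (20, 144.23, [-9.1, 9.6]), (30, 144.15, [-9.3, 9.5]), (40, 144.15, [-9.3, 9.6]), (50, 147.01, [-8.5, 9.1])] x range [-38.10133032  58.69844831]
```

```bash
python3 - <<'E'
from h import *
d=np.load('stand.npz');S,ex,ey=d['S'],d['ex'],d['ey'];spot=np.load('press.npz')['spot']
for f in('d6','s6','d4'):
    c=load(f);sp=spot if f!='d4' else spot+[0,0,50]
    p=proj(c,sp)[0];u,v=p.round().astype(int);g=cv2.cvtColor(c['image'],cv2.COLOR_RGB2GRAY).astype(float)[v-9:v+10,u-9:u+10]
    yy,xx=np.mgrid[v-9:v+10,u-9:u+10];w=np.clip(np.median(g)-12-g,0,None)
    # only pixels whose plane point lies within 13 mm of predicted
    q=rays(c,np.c_[xx.ravel(),yy.ravel()])@c['T'][:3,:3].T;o=c['T'][:3,3];X=o+q*(((sp-o)@ex)/(q@ex))[:,None]
    l=np.c_[(X-sp)@ey,X[:,2]-sp[2]];w=w.ravel()*(np.hypot(*l.T)<13)
    print(f,p.round(1),'offset y,z mm',(l*w[:,None]).sum(0)/w.sum(),'n',(w>0).sum())
    if f!='d4': print(g[2:17,2:17].astype(int))
E
```

```text
d6 [268.7 225.6] offset y,z mm [-1.53379682  3.70544736] n 18
[[ 95  95  96  96  95  94  94  94  94  94  94  93  93  94  94]
 [ 95  94  95  95  94  94  94  95  95  94  94  94  93  93  93]
 [ 96  96  95  95  95  94  95  86  94  94  93  92  93  92  93]
 [ 97  95  95  95  94  94  78  65  84  93  93  93  93  93  93]
 [ 95  94  94  94  93  79  79  78  74  77  93  94  94  94  93]
 [ 94  94  94  94  78  81  99  89  88  54  85  84  93  93  93]
 [ 95  94  95  85  53  97  99  89  97  55  85  83  93  93  93]
 [ 95  95  94  84  76  84  88  87  94  65  94  95  95  95  96]
 [ 96  95  95  95  95  80  81  72  91  81  94  94  95  94  95]
 [ 96  96  95  95  95  92  89  84  89  89  94  94  95  94  94]
 [ 96  96  95  96  95  95  90  92  88  89  91  93  93  94  94]
 [ 96  96  96  94  95  94  92  89  91  88  89  94  94  94  94]
 [ 95  95  95  94  94  94  84  92  87  94  94  97 101 101 120]
 [100 102 102 120 113 108  95 103  84  93  87  88  88  87 113]
 [ 89  91  87 110 103  95  92  87  76  70  61  58  51  52  57]]
s6 [285.6 257. ] offset y,z mm [-3.09653608 -1.81315145] n 25
[[119 118 118 119 118 119 118 
[... 277 characters left out ...]
13 112]
 [118 117 117 116 116 114 110 114  81  71  75 109  99 114 113]
 [117 116 116 116 115 108  84 117 114 114  58  86 115 115 117]
 [116 115 115 114 110  91 101 100  90 113  84 114 117 117 115]
 [114 117 116 114  96  77 110 116 110  96 101 118 116 116 114]
 [114 114 116 115 111  81  77  92  74  97 115 116 115 116 115]
 [117 116 116 115 118 113  93  90  80 109 109 115 116 115 113]
 [115 117 117 119 118 116 115 109  99 110 109 114 117 113 115]
 [117 118 117 116 116 117 115 110 113 110 109 110 112 118 121]
 [118 118 116 118 117 116 114 109 111 116 113 116 106 128 134]
 [117 118 116 117 116 115 115 111 118 122 136 144 128 115  75]]
d4 [267.9 210.7] offset y,z mm [-1.41654581  1.21524581] n 24
```

```bash
python3 -m crank '[0.0365,0.033,0,0,0,-0.37,0.0365,0.033,0,0,0,-0.37,0.0365,0.033,0,0,0,-0.37,0,0,-0.02,0,0,0,0,0,-0.021,0,0,0,0,0,0,0,0,0,0,0,0,0,0,0]'
```

```text
clock: 17.88
tcp_pos: [467.9, 265.8, 239.4]
eef_rot: [0.111, -3.132, 0.008]
contact_force: [-0.9, -0.3, 0.1]
gripper_width: 19.4
grip_force: 39.2
```

```bash
python3 - <<'E'
from h import *
d=np.load('stand.npz');ex,ey=d['ex'],d['ey'];q=np.load('press.npz');ez=np.array([0,0,1])
go(q['spot']-(83+10)*ex+155.9*ez,q['Rt'],'10mm off')
S=d['S']
for n,f in(('side','d7'),('scene','s7'),('wrist','w11')):
    c=snap(n,f);uv,P=cloud(c);L=np.c_[(P-S)@ex,(P-S)@ey,P[:,2]]
    k=(L[:,0]>-66)&(L[:,0]<-20)&(abs(L[:,1]-18)<15)&(L[:,2]>70)&(L[:,2]<110);w=L[k]
    print(f,len(w),[(x,np.median(w[abs(w[:,0]-x)<3],0)[1:].round(1).tolist(),np.percentile(w[abs(w[:,0]-x)<3][:,2],98).round(1)) for x in range(-64,-20,6) if (abs(w[:,0]-x)<3).sum()>2])
    k=(abs(L[:,0]+3)<5)&(abs(L[:,1])<53)&(L[:,2]>95)&(L[:,2]<122);print('plate face x',k.sum(),np.median(L[k][:,0]) if k.sum() else '')
E
```

```text
10mm off target [494.3 268.8 240.9] shift mm [26.4  3.   1.5] units [0.0528 0.006  0.003 ] turn [ 0.06  -0.082 -0.004] rows 1 per row [ 0.0528  0.006   0.003   0.0595 -0.0816 -0.0042]
d7 8 [(-58, [16.7, 89.6], np.float64(91.4))]
plate face x 34 -4.062887833662687
s7 3 []
plate face x 195 -3.5890229949998345
w11 0 []
plate face x 0
```

Move to about 10 mm off, then look at the alignment in one composite picture.

```bash
python3 -m crank '[0.0264,0.003,0.0015,0.03,-0.04,0,0.0264,0.003,0.0015,0.03,-0.04,0,0,0,0,0,0,0,0,0,0,0,0,0]'
python3 - <<'E'
from h import *
d=np.load('stand.npz');ex,ey=d['ex'],d['ey'];q=np.load('press.npz');ez=np.array([0,0,1])
go(q['spot']-(83+10)*ex+155.9*ez,q['Rt'],'10mm off')
o=np.zeros((560,800,3),np.uint8)
for i,(n,f) in enumerate((('side','d8'),('scene','s8'))):
    c=snap(n,f);u,v=proj(c,q['spot']-30*ex)[0].round().astype(int);print(u,v,proj(c,[q['spot'],q['spot']-10*ex]).round(1))
    im=c['image'][v-35:v+35,u-25:u+25,::-1];o[:,400*i:400*i+400]=cv2.resize(im,(400,560),interpolation=0)
cv2.imwrite('pics/c8.png',o)
E
```

```text
clock: 18.37
tcp_pos: [496.1, 269.7, 243.0]
eef_rot: [-0.109, 3.135, 0.005]
contact_force: [-0.8, 0.0, -1.1]
gripper_width: 19.3
grip_force: 39.2
10mm off target [494.3 268.8 240.9] shift mm [-1.7 -0.9 -2.1] units [-0.0034 -0.0019 -0.0042] turn [-0.04   0.057  0.007] rows 1 per row [-0.0034 -0.0019 -0.0042 -0.0402  0.0572  0.0068]
270 231 [[268.7 225.6]
 [269.  227.4]]
292 263 [[285.6 257. ]
 [287.6 259. ]]
```

View pics/c8.png

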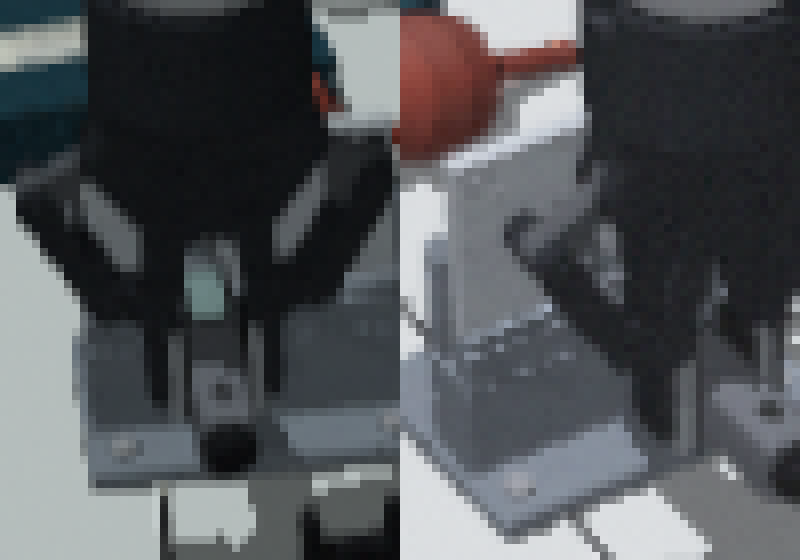

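The tip in the right-hand panel, at (545,240), points at the ring, at (520,232), from about 8 mm away. I'll correct the small offsets and then advance slowly.

```bash
python3 -m crank '[0,-0.0019,-0.0042,-0.04,0.057,0,0,0,0,0,0,0,0,0,0,0,0,0,0,0,0,0,0,0]'
python3 - <<'E'
from h import *
d=np.load('stand.npz');ex,ey=d['ex'],d['ey'];q=np.load('press.npz');ez=np.array([0,0,1])
go(q['spot']-(83-3)*ex+155.9*ez,q['Rt'],'pressed')
print(r.observe()['contact_force'],r.observe()['joints'])
E
```

```text
clock: 18.8
tcp_pos: [495.5, 269.0, 240.3]
eef_rot: [0.111, -3.139, 0.001]
contact_force: [0.2, 0.0, -0.6]
gripper_width: 19.5
grip_force: 39.2
pressed target [507.3 269.7 240.9] shift mm [11.8  0.6  0.6] units [0.0236 0.0013 0.0011] turn [ 0.006 -0.012 -0.007] rows 1 per row [ 0.0236  0.0013  0.0011  0.0057 -0.0125 -0.0074]
[ 0.16714454  0.03650167 -0.62314331] [-0.59631974  0.63226856  0.02574413  2.08029433 -0.03687309  0.43062763
  1.09964701]
```

```bash
python3 -m crank '[0.005,0.0004,0.0006,0,0,0,0.004,0.0003,0,0,0,0,0.004,0.0003,0,0,0,0,0,0,0,0,0,0,0,0,0,0,0,0,0,0,0,0,0,0]'
python3 -m crank '[0.002,0.0001,0,0,0,0,0,0,0,0,0,0,0,0,0,0,0,0,0,0,0,0,0,0]'
python3 -m crank '[0.002,0.0001,0,0,0,0,0,0,0,0,0,0,0,0,0,0,0,0,0,0,0,0,0,0]'
```

```text
clock: 19.3
tcp_pos: [502.4, 269.6, 240.7]
eef_rot: [0.111, -3.139, 0.0]
contact_force: [0.2, 0.9, -0.9]
gripper_width: 19.4
grip_force: 39.2
clock: 19.63
tcp_pos: [503.1, 269.6, 240.7]
eef_rot: [0.111, -3.138, 0.001]
contact_force: [-0.9, 0.1, -0.6]
gripper_width: 19.4
grip_force: 39.2
clock: 19.97
tcp_pos: [504.2, 269.7, 240.7]
eef_rot: [0.111, -3.139, 0.001]
contact_force: [-0.6, 0.8, -0.5]
gripper_width: 19.3
grip_force: 39.2
```

```bash
for i in 1 2; do :; done; python3 -m crank '[0.002,0.0001,0,0,0,0,0,0,0,0,0,0,0,0,0,0,0,0]'
python3 -m crank '[0,0,0,0,0,0]' | grep -E 'tcp|contact'
python3 -m crank '[0.002,0.0001,0,0,0,0,0,0,0,0,0,0,0,0,0,0,0,0]' | grep -E 'tcp|contact'
python3 -m crank '[0,0,0,0,0,0]' | grep -E 'tcp|contact'
python3 -m crank '[0.002,0.0001,0,0,0,0,0,0,0,0,0,0,0,0,0,0,0,0]' | grep -E 'tcp|contact'
python3 -m crank '[0,0,0,0,0,0]' | grep -E 'tcp|contact'
```

```text
clock: 20.22
tcp_pos: [505.2, 269.7, 240.7]
eef_rot: [0.111, -3.139, 0.001]
contact_force: [-2.0, 0.1, 0.2]
gripper_width: 19.5
grip_force: 39.2
tcp_pos: [505.2, 269.7, 240.7]
contact_force: [-2.6, -0.4, -0.2]
tcp_pos: [506.2, 269.8, 240.7]
contact_force: [-2.2, 1.2, -1.0]
tcp_pos: [506.2, 269.8, 240.7]
contact_force: [-2.1, -0.1, -0.7]
tcp_pos: [507.2, 269.8, 240.7]
contact_force: [-1.7, 0.8, -1.2]
tcp_pos: [507.2, 269.8, 240.7]
contact_force: [-2.6, 0.4, -1.1]
```

```bash
cat > avg.py <<'E'
from h import *
F=[];p=[]
for _ in range(14): r.capture('side');s=r.observe();F.append(s['contact_force']);p.append(s['tcp_pos'])
print(np.mean(F,0).round(2),(np.std(F,0)/14**.5).round(2),np.mean(p,0).round(2))
E
python3 avg.py
python3 -m crank '[0.001,0.0001,0,0,0,0,0,0,0,0,0,0,0,0,0,0,0,0]' | grep -E 'tcp|contact'
python3 avg.py
```

```text
[-2.66  0.21 -1.26] [0.12 0.13 0.12] [507.27 269.83 240.72]
tcp_pos: [507.8, 269.8, 240.7]
contact_force: [-2.3, 0.7, -0.4]
[-2.86  0.15 -1.39] [0.12 0.16 0.15] [507.81 269.87 240.74]
```

Force is consistent with the spring; I'll retreat briefly to get the zero offset, then set the half-way depth.

```bash
python3 -m crank '[-0.012,-0.0008,0,0,0,0,0,0,0,0,0,0,0,0,0,0,0,0,0,0,0,0,0,0]' | grep -E 'tcp|contact'
python3 avg.py
python3 -m crank '[0.007,0.0005,0,0,0,0,0,0,0,0,0,0,0,0,0,0,0,0]' | grep -E 'tcp|contact'
python3 avg.py
```

```text
tcp_pos: [502.4, 269.5, 241.0]
contact_force: [-0.1, -0.2, -1.6]
[-0.23 -0.08 -1.08] [0.11 0.11 0.13] [502.17 269.48 240.87]
tcp_pos: [505.0, 269.7, 240.6]
contact_force: [-1.6, -0.3, 0.8]
[-1.87 -0.03 -1.18] [0.15 0.15 0.15] [505.1  269.7  240.65]
```

```bash
python3 -m crank '[0.002,0.0001,0,0,0,0,0,0,0,0,0,0,0,0,0,0,0,0]' | grep -E 'tcp|contact|grip'
python3 avg.py
python3 - <<'E'
from h import *
d=np.load('stand.npz');S,ex,ey=d['S'],d['ex'],d['ey'];q=np.load('press.npz');ez=np.array([0,0,1])
go(q['spot']-(83-3)*ex+155.9*ez,q['Rt'],'pressed')
for n,f in(('side','d9'),('scene','s9')):
    c=snap(n,f);uv,P=cloud(c);L=np.c_[(P-S)@ex,(P-S)@ey,P[:,2]]
    k=(abs(L[:,0]+3)<5)&(abs(L[:,1])<60)&(L[:,2]>95)&(L[:,2]<130);w=L[k];print(k.sum(),np.median(w[:,0]),np.percentile(w[:,1],[1,99]),np.percentile(w[:,2],[98]))
    g=cv2.cvtColor(c['image'],cv2.COLOR_RGB2GRAY);u,v=proj(c,q['spot'])[0].round().astype(int)
    if n=='scene':print(u,v);print(g[v-9:v+8,u-9:u+12])
E
```

```text
tcp_pos: [506.2, 269.8, 240.7]
contact_force: [-2.9, -0.2, -1.3]
gripper_width: 19.3
grip_force: 39.2
[-2.08  0.42 -1.64] [0.12 0.17 0.16] [506.26 269.76 240.71]
pressed target [507.3 269.7 240.9] shift mm [ 1.  -0.1  0.2] units [ 0.002  -0.0001  0.0004] turn [ 0.003 -0.008 -0.005] rows 1 per row [ 0.002  -0.0001  0.0004  0.0035 -0.0079 -0.0052]
45 -4.2230378092741585 [-54.24157186  53.96711092] [128.55873298]
120 -3.5454644175671604 [12.43049069 54.23012759] [126.8109326]
286 257
[[156 120 122 118 120 121 119 121 118 107  45  62  81  55  46  45  34  31
   30  32  36]
 [120 118 120 120 120 122 121 119 120 112  81  99  81  49  47  43  35  37
   33  32  33]
 [116 117 120 121 121 121 120 120 117 106 101  97  67  47  44  40  36  34
   34  37  30]
 [122 149 120 122 121 119 120 116 105  98 101  92  55  44  37  35  35  33
   32  32  37]
 [117 120 110 112 113 114 116 108 100 100  94  73  48  38  37  34  34  35
   34  33  36]
 [115 106  76  54  69  97 107 102 101  95  73  57  57  52  43  35  32  34
   36  34  33]
 [114  73  55  63  74  85 101 100  92  72  58  57  69  91  73  41  30  32
   34 
[... 199 characters left out ...]
0  82  89  71  55  51  50  52  63  68  72 111 109  61  31  31
   33  32  31]
 [119 113  83  70  68  51  54  40  38  44  73  94  70  78  84  77  30  30
   33  31  32]
 [118 118 113  86  59  47  43  36  38  33  48  88  83  75  87  88  38  36
   33  32  34]
 [117 118 117 113  83  35  36  38  33  33  35  44  59  88  97 108  50  31
   31  32  34]
 [119 118 116 118 111  47  37  33  35  34  31  38  66 115 121 111  52  32
   34  31  29]
 [119 118 118 120 116  94  42  34  30  34  35  37  39  74  95  69  56  33
   34  35  32]
 [120 118 119 119 120 114  81  41  34  35  34  33  34  49  85  77  31  36
   30  33  35]
 [118 121 118 118 120 116 112  79  42  34  33  36  35  37  43  70  29  30
   32  33  34]]
```

Net spring force is about 1.9 N, roughly half-way in. The tip is on the spot by geometry, the plate hasn't moved, and the gauge is square to it. Handing in.

```bash
python3 -c "
from bench import r
print(r.job_done())"
```

```text
the job is handed in; nothing more can be done
None
```

I handed the job in with the plate upright and centred on the slot floor, ring to the front, and the gripper holding the gauge square on the ring, its tip about half-way in at roughly 1.9 N; the gripper hid the tip, so its place on the ring rests on measured geometry, and on the first lowering the plate caught the stand's back lip at about 39 N before I re-aligned it.

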